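# Load the sample heaters

### The arm

A 7-joint arm with a two-finger parallel gripper is mounted at the origin on the work surface. World frame = base frame: x ahead of the robot, y to its left, z up, the work surface at z = 0. Lengths are in m, angles in degrees, forces in N, time in s.
With the tool pointing down it reaches from about 0.425 to 0.875 m from the base axis. Payload 4.7 kg.
Tool frame: the origin (TCP) lies between the finger pads; the fingertips stand 25 mm ahead of it and the grasp point (between the pads) lies 6 mm ahead of it; z points along the fingers, y is the direction in which the jaws open and shut (so a half turn about z gives the same grasp; the last joint's range is limited). The gripper opens to 85 mm and grips with 20 to 120 N. Pads are 22 mm wide; open, the fingers measure 114 mm over their backs; the gripper's body (76 mm by 85 mm) begins 54 mm behind the grasp point. The pads swing forward as they close: fully open they stand 13 mm farther back than shut.
Start: joints at [-69.551, 18.392, -4.016, 83.108, 1.295, 78.541, -3.26], TCP at [0.219, 0.612, 0.256] pointing down, gripper open.
Joint ranges: [-163.93, 163.93], [-17.29, 119.83], [-79.2, 71.16], [3.27, 140.29], [-89.18, 269.18], [5.43, 117.66], [-154.24, 154.24]. Speed limits (degrees/s): [147.25, 147.25, 180, 180, 180, 180, 180].

### API

Orientations are given as [roll, pitch, yaw] about the fixed x, y, z axes, in that order (R = Rz(yaw) Ry(pitch) Rx(roll)).
In Python, from rig import * gives the robot as it stands.
- The arm moves only by the tool servo_tool, never from a script. Its argument "targets" is a list of rows, each an object of numbers: "dx", "dy", "dz": the shift along the world's x, y, z in cm; "ax", "ay", "az": the turn, a rotation vector about the world's x, y, z in degrees; "claw": the opening, from 0 (shut) to 1 (fully open). A call has 1 to 20 rows; each row is the pose to reach, as a shift and turn from the pose commanded when the call began; what a row does not reach only later rows make up. A row lasts 1/8 s, in which the tool goes at most 62.5 mm and 10.7 degrees, less where a joint would pass 70% of its speed; a pose out of reach is approached as far as the arm can. A call with a gripper value outside its range is refused whole. The fingers move at their own pace and stop on an object; "force" is the grip in N (left out, the last holds). Time passes only in rows, so rows that repeat a pose let the fingers close. It gives the time, the measured TCP pose, the force and the opening at its end, in the units of the state.
- observe(): the state, without advancing time (a new reading comes with each control period).
- read_camera(name): name is "scene" or "side" or "wrist"; returns a dict with "pixels" (384x512x3 uint8, blue, green, red), "K" (3x3 intrinsics, pixels), "xyz" and "orientation" of the camera in the world. Camera axes: x right, y up, looking along -z (the intrinsics and any distortion apply to the point x, -y, -z); pixel columns grow to the right and rows downward; lengths in m; the calibration is good to about 2 mm. A picture is of the moment at which its call begins. There is no depth.
- hand_in(): hands the job in, once; it reports no verdict.
The state is a dict: "t": time; "joint_pos": joint angles; "dq": joint speeds; "joint_efforts": joint torques, N m; "eef_pos": TCP position; "tool_rot": TCP orientation; "force": force on the tool from outside, world axes, zero at the start; "wrist_torque": the same for the moment, N m; "finger_gap": finger opening in m.
Only numpy, scipy, OpenCV 4.12 (cv2) and the standard library are available. Lean on these libraries where they do the work, as an engineer would, in place of code of your own. Each camera call takes 0.05 s, during which the arm holds its last target.

### The job

Load the four round metal cylinders into the heater cups, each standing upright on the floor of the cup that matches its size (largest cylinder in the largest cup, and so on down). Do it one at a time, letting go of each before fetching the next, from the largest to the smallest, because the thick ones take longest to warm up. Leave the square block and the flat block standing where they are.

Things in the scene. Friction and masses are not known exactly. Their poses are not given: they have to be found in the camera images.
- cyl52_center (a point): centre (half-way up, 30 mm above its underside) of the largest round aluminium cylinder: solid, loose, upright, 52 mm diameter, 60 mm tall, up to 0.45 kg, tiny dark dot on top; z axis up along the cylinder
- cyl42_center (a point): centre (half-way up, 30 mm above its underside) of the second largest round aluminium cylinder: solid, loose, upright, 42 mm diameter, 60 mm tall, up to 0.3 kg, tiny dark dot on top; z axis up along the cylinder
- cyl32_center (a point): centre (half-way up, 30 mm above its underside) of the second smallest round aluminium cylinder: solid, loose, upright, 32 mm diameter, 60 mm tall, up to 0.19 kg, tiny dark dot on top; z axis up along the cylinder
- cyl22_center (a point): centre (half-way up, 30 mm above its underside) of the smallest round aluminium cylinder: solid, loose, upright, 22 mm diameter, 60 mm tall, up to 0.1 kg, tiny dark dot on top; z axis up along the cylinder
- cup52: largest heater cup, the one for the 52 mm cylinder: fixed low round white dish with a copper-coloured floor, inside diameter 72 mm, outside 82 mm; origin at the centre of its underside on the table, z up; inner floor 8 mm and rim 13 mm above the origin; a small black terminal, 9 mm high, stands out of its wall by 16 mm along its +x axis
- cup42: second largest heater cup, the one for the 42 mm cylinder: fixed low round white dish with a copper-coloured floor, inside diameter 62 mm, outside 72 mm; origin at the centre of its underside on the table, z up; inner floor 8 mm and rim 13 mm above the origin; a small black terminal, 9 mm high, stands out of its wall by 16 mm along its +x axis
- cup32: second smallest heater cup, the one for the 32 mm cylinder: fixed low round white dish with a copper-coloured floor, inside diameter 52 mm, outside 62 mm; origin at the centre of its underside on the table, z up; inner floor 8 mm and rim 13 mm above the origin; a small black terminal, 9 mm high, stands out of its wall by 16 mm along its +x axis
- cup22: smallest heater cup, the one for the 22 mm cylinder: fixed low round white dish with a copper-coloured floor, inside diameter 42 mm, outside 52 mm; origin at the centre of its underside on the table, z up; inner floor 8 mm and rim 13 mm above the origin; a small black terminal, 9 mm high, stands out of its wall by 16 mm along its +x axis
- square_block_center (a point): centre (30 mm above its underside) of a loose square aluminium block, 38 x 38 mm, 60 mm tall (z up), that must stay where it stands among the cylinders
- flat_block_center (a point): centre (30 mm above its underside) of a loose flat aluminium block, 50 (x) x 20 (y) mm, 60 mm tall (z up), that must stay where it stands among the cylinders
Things that resemble listed ones, but are neither listed nor needed, are in the scene too. What is shaped like the part that bears cyl42_center but green or pink is not meant.

How it is judged:
By the outcome, as a careful person would: the job done as asked, in the order asked, and still so for the second after the job is handed in, with the robot touching nothing.
It also fails if it takes over 112 s, if anything falls off the work surface, if the arm or the gripper's body presses on something with over 40 N, if the wrist force passes 120 N, or if a joint passes its speed limit or range.

## Working session

There is one attempt and no reset: what is moved stays moved. The work goes in short steps, Python scripts to look and compute and a tool call to move; the robot and the scene stay as the last step left them, time stands still between calls to the robot, and variables do not carry over. Pictures are saved under pics/ and viewed, and the job is handed in when it is done.

Besides the shell and the picture viewer there is one more tool, called after "Emit:" as name([rows], argument=value, ...), one row to a line, values as JSON. servo_tool: Moves the arm, as the interface text tells. Its arguments: {"type":"object","properties":{"targets":{"type":"array","items":{"type":"object","properties":{"dx":{"type":"number"},"dy":{"type":"number"},"dz":{"type":"number"},"ax":{"type":"number"},"ay":{"type":"number"},"az":{"type":"number"},"claw":{"type":"number"}}}},"force":{"type":"number"}},"required":["targets"]}

```bash
ls; mkdir -p pics; python3 - <<'E'
from rig import *
import cv2
s=observe(); print(s)
for n in ["scene","side","wrist"]:
    c=read_camera(n); cv2.imwrite(f"pics/{n}0.png",c["pixels"]); print(n,c["K"],c["xyz"],c["orientation"],[k for k in c])
E
```

```text
pics
{'t': 0.0, 'joint_pos': array([-69.5494923 ,  18.44040498,  -4.01436302,  83.17683369,
         1.29246812,  78.54136143,  -3.2608808 ]), 'dq': array([-0.05921812, -0.00919982,  0.01474826,  0.03312844,  0.0347532 ,
       -0.00960494,  0.00102041]), 'joint_efforts': array([-6.85869309e-04, -4.93598020e+01, -3.82300476e-01, -3.14322317e+01,
        1.32833241e-02,  1.15380084e-02,  1.19282674e-06]), 'eef_pos': array([0.21837188, 0.61168034, 0.25519112]), 'tool_rot': array([-1.79886501e+02,  3.77292608e-03,  1.60356793e+02]), 'force': array([0.47949743, 0.30301775, 0.4684087 ]), 'wrist_torque': array([-0.02573072, -0.01982357,  0.00415977]), 'finger_gap': 0.08510138186294941}
scene [[441.9640599    0.         257.45635902]
 [  0.         441.9640599  196.00874968]
 [  0.           0.           1.        ]] [1.35961305 0.25223035 0.77310944] [ 52.57496446  -0.69117892 107.03647025] ['pixels', 'K', 'xyz', 'orientation']
side [[480.5696443    0.         258.74914175]
 [  0.         480.5696443  200.79989217]
 [  0.           0.           1.        ]] [-0.01802472 -0.8064465   1.25481694] [ 37.86574859  -0.38743914 -30.93046832] ['pixels', 'K', 'xyz', 'orientation']
wrist [[328.69566701   0.         262.61904791]
 [  0.         328.69566701 198.3681076 ]
 [  0.           0.           1.        ]] [0.14568498 0.63750571 0.3731332 ] [-17.36930238   0.13970879  70.34384657] ['pixels', 'K', 'xyz', 'orientation']
```

View pics/scene0.png

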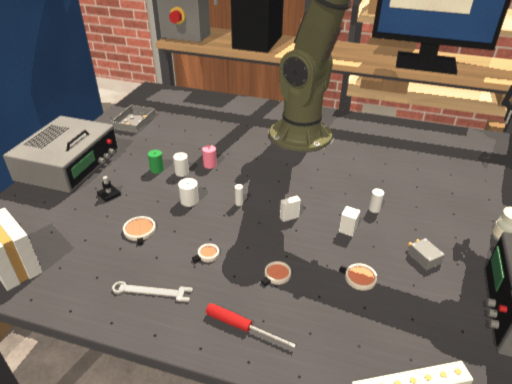

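View pics/side0.png

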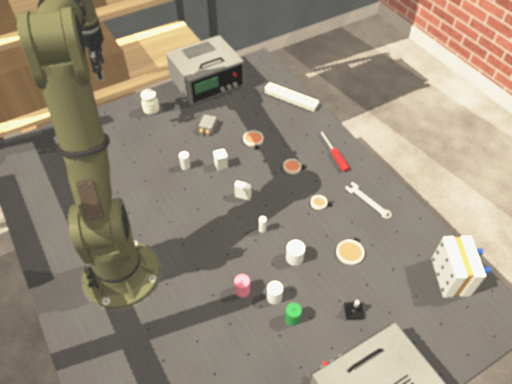

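View pics/wrist0.png

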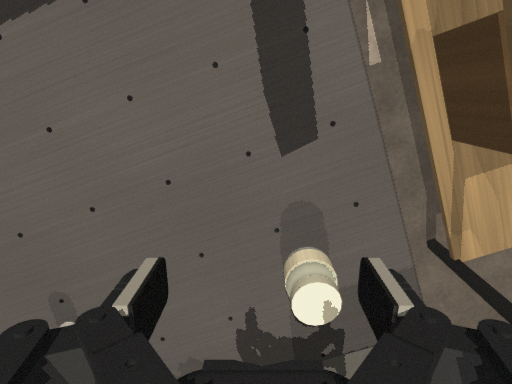

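```bash
cat > h.py <<'E'
import numpy as np, cv2
from scipy.spatial.transform import Rotation as Ro
from rig import *
def cam(n):
    c=read_camera(n); c["R"]=Ro.from_euler('xyz',c["orientation"],degrees=True).as_matrix(); c["xyz"]=np.array(c["xyz"]); return c
def proj(c,P):
    p=(np.atleast_2d(P)-c["xyz"])@c["R"]; p=p*[1,-1,-1]
    q=p@np.array(c["K"]).T; return q[:,:2]/q[:,2:]
def ray(c,uv,z):
    uv=np.atleast_2d(uv).astype(float); d=np.c_[uv,np.ones(len(uv))]@np.linalg.inv(c["K"]).T
    d=(d*[1,-1,-1])@c["R"].T; return c["xyz"]+d*((z-c["xyz"][2])/d[:,2])[:,None]
E
python3 - <<'E'
from h import *
a=cam("scene");b=cam("side")
cv2.imwrite("pics/s1.png",cv2.resize(a["pixels"][130:300,100:400],(800,453),interpolation=cv2.INTER_CUBIC))
cv2.imwrite("pics/d1.png",cv2.resize(b["pixels"][120:335,160:380],(614,600),interpolation=cv2.INTER_CUBIC))
for nm,u in dict(A=(181,158),B=(188,185),C=(239,187),D=(290,203),E=(350,213),F=(377,193),green=(155,154),pink=(209,150)).items(): print(nm,ray(a,u,.06).round(3))
for nm,u in dict(A=(275,287),B=(296,247),C=(263,219),D=(243,186),E=(221,154),F=(184,155),green=(293,309),pink=(243,280)).items(): print(nm,ray(b,u,.06).round(3))
for u in [(139,229),(208,253),(278,273),(361,277)]: print(ray(a,u,.013).round(3))
for u in [(351,251),(319,202),(292,166),(253,138)]: print(ray(b,u,.013).round(3))
E
```

```text
A [[ 0.358 -0.284  0.06 ]]
B [[ 0.477 -0.208  0.06 ]]
C [[ 0.443 -0.072  0.06 ]]
D [[0.469 0.077 0.06 ]]
E [[0.462 0.232 0.06 ]]
F [[0.354 0.29  0.06 ]]
green [[ 0.362 -0.368  0.06 ]]
pink [[ 0.29  -0.222  0.06 ]]
A [[ 0.35  -0.296  0.06 ]]
B [[ 0.472 -0.217  0.06 ]]
C [[ 0.441 -0.081  0.06 ]]
D [[0.454 0.064 0.06 ]]
E [[0.46  0.225 0.06 ]]
F [[0.349 0.285 0.06 ]]
green [[ 0.357 -0.376  0.06 ]]
pink [[ 0.285 -0.231  0.06 ]]
[[ 0.634 -0.278  0.013]]
[[ 0.661 -0.077  0.013]]
[[0.672 0.101 0.013]]
[[0.626 0.285 0.013]]
[[ 0.627 -0.29   0.013]]
[[ 0.652 -0.087  0.013]]
[[0.663 0.09  0.013]]
[[0.616 0.277 0.013]]
```

View pics/s1.png

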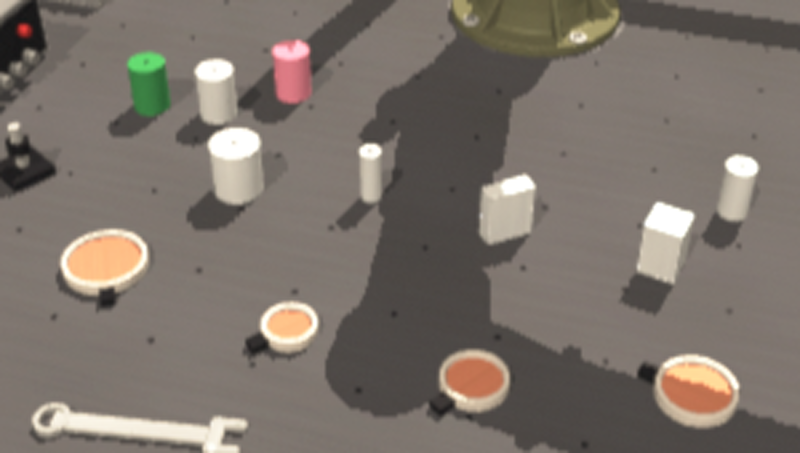

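View pics/d1.png

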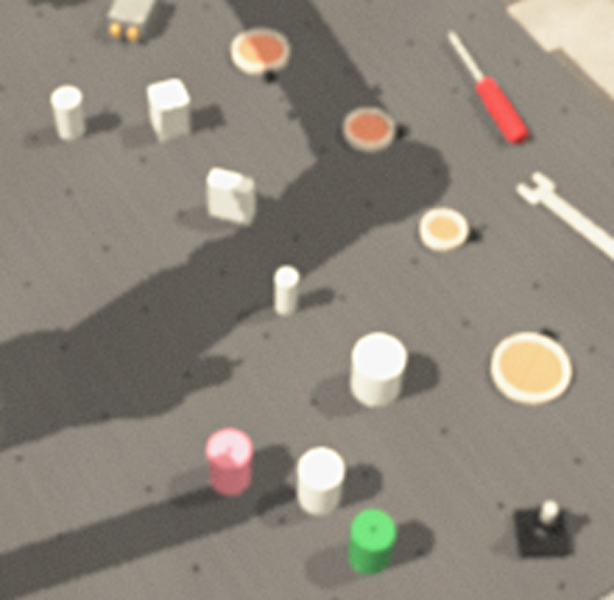

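The cylinders that could be wanted, by pixel in the scene image:
- B, white, (188,190): the widest, so it is the 52.
- A, white, (181,163): the 42. Green (155,160) and pink (209,156) have the same shape but are excluded.
- F, (377,200): the 32.
- C, (239,194): the 22.
- D, (290,208), is the flat block and E, (350,220), is the square block.

The cups are at (139,229) for the largest, (361,277), (278,273) and (208,253) for the smallest. The two cameras disagree by about 10 mm, so I'll refine with the wrist camera.

Emit:
servo_tool([
  {"dx":24,"dy":-41,"dz":5,"az":19.6},
  {"dx":24,"dy":-41,"dz":5,"az":19.6},
  {"dx":24,"dy":-41,"dz":5,"az":19.6},
  {"dx":24,"dy":-41,"dz":5,"az":19.6},
  {"dx":24,"dy":-41,"dz":5,"az":19.6},
  {"dx":24,"dy":-41,"dz":5,"az":19.6},
  {"dx":24,"dy":-41,"dz":5,"az":19.6},
  {"dx":24,"dy":-41,"dz":5,"az":19.6},
  {"dx":24,"dy":-41,"dz":5,"az":19.6},
  {"dx":24,"dy":-41,"dz":5,"az":19.6},
  {"dx":24,"dy":-41,"dz":5,"az":19.6},
  {"dx":24,"dy":-41,"dz":5,"az":19.6},
])

```text
schema error: expected keys dx, dy, dz, ax, ay, az, claw
```

```bash
cat >> h.py <<'E'
def snap(name,n="wrist"):
    c=cam(n); cv2.imwrite(f"pics/{name}.png",c["pixels"]); import pickle; pickle.dump(c,open(f"{name}.pkl","wb")); s=observe(); print("t",s["t"],s["eef_pos"].round(4),s["tool_rot"].round(2),s["finger_gap"],"cam",c["xyz"].round(4),np.round(c["orientation"],2)); return c
E
python3 -c "
from h import *
snap('w1')"
```

```text
t 0.3 [0.2184 0.612  0.2559] [-1.7996e+02  1.0000e-02  1.6036e+02] 0.08519133110863049 cam [0.1457 0.6376 0.3736] [-17.37   0.09  70.34]
```

View pics/w1.png

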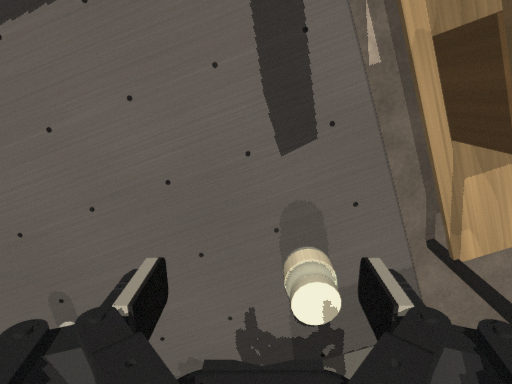

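The call was refused because every row needs all the keys, so the arm didn't move.

Emit:
servo_tool([
  {"dx":24,"dy":-41,"dz":5,"ax":0,"ay":0,"az":19.6,"claw":1},
  {"dx":24,"dy":-41,"dz":5,"ax":0,"ay":0,"az":19.6,"claw":1},
  {"dx":24,"dy":-41,"dz":5,"ax":0,"ay":0,"az":19.6,"claw":1},
  {"dx":24,"dy":-41,"dz":5,"ax":0,"ay":0,"az":19.6,"claw":1},
  {"dx":24,"dy":-41,"dz":5,"ax":0,"ay":0,"az":19.6,"claw":1},
  {"dx":24,"dy":-41,"dz":5,"ax":0,"ay":0,"az":19.6,"claw":1},
  {"dx":24,"dy":-41,"dz":5,"ax":0,"ay":0,"az":19.6,"claw":1},
  {"dx":24,"dy":-41,"dz":5,"ax":0,"ay":0,"az":19.6,"claw":1},
  {"dx":24,"dy":-41,"dz":5,"ax":0,"ay":0,"az":19.6,"claw":1},
  {"dx":24,"dy":-41,"dz":5,"ax":0,"ay":0,"az":19.6,"claw":1},
  {"dx":24,"dy":-41,"dz":5,"ax":0,"ay":0,"az":19.6,"claw":1},
  {"dx":24,"dy":-41,"dz":5,"ax":0,"ay":0,"az":19.6,"claw":1},
])

```text
t: 1.8
eef_pos: [0.4579, 0.2033, 0.3061]
tool_rot: [-180.0, -0.0, -179.9]
force: [-0.1, -0.5, -0.3]
finger_gap: 0.0856
```

```bash
python3 -c "
from h import *
snap('w2')"
```

```text
t 1.85 [0.4581 0.2031 0.3062] [-1.7999e+02 -1.0000e-02 -1.7994e+02] 0.0853338349562595 cam [0.3808 0.2031 0.424 ] [-1.733e+01  4.000e-02  9.007e+01]
```

View pics/w2.png

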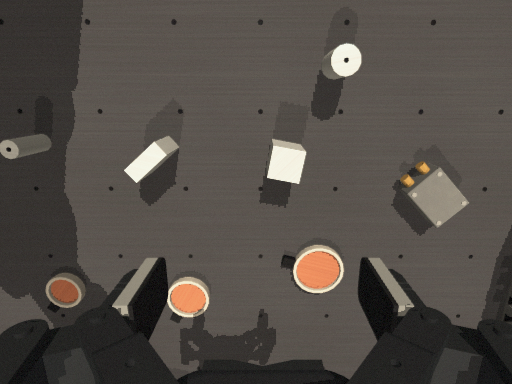

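The wrist view shows F's dot at (346,60) and C's dot at (8,149). The blocks are at (152,160) and (287,163), and the cups at (318,269), (188,297) and (65,291). Next I'll look at the -y side.

Emit:
servo_tool([
  {"dx":0,"dy":-40,"dz":0,"ax":0,"ay":0,"az":0,"claw":1},
  {"dx":0,"dy":-40,"dz":0,"ax":0,"ay":0,"az":0,"claw":1},
  {"dx":0,"dy":-40,"dz":0,"ax":0,"ay":0,"az":0,"claw":1},
  {"dx":0,"dy":-40,"dz":0,"ax":0,"ay":0,"az":0,"claw":1},
  {"dx":0,"dy":-40,"dz":0,"ax":0,"ay":0,"az":0,"claw":1},
  {"dx":0,"dy":-40,"dz":0,"ax":0,"ay":0,"az":0,"claw":1},
  {"dx":0,"dy":-40,"dz":0,"ax":0,"ay":0,"az":0,"claw":1},
  {"dx":0,"dy":-40,"dz":0,"ax":0,"ay":0,"az":0,"claw":1},
  {"dx":0,"dy":-40,"dz":0,"ax":0,"ay":0,"az":0,"claw":1},
])

```text
t: 2.98
eef_pos: [0.4589, -0.1961, 0.3062]
tool_rot: [180.0, -0.0, -179.9]
force: [0.4, -0.2, -0.8]
finger_gap: 0.0853
```

```bash
python3 -c "
from h import *
snap('w3')
import pickle
c=pickle.load(open('w2.pkl','rb'))
for nm,u,z in [('F',(346,60),.06),('C',(8,149),.06),('D',(148,163),.06),('E',(287,163),.06),('cupa',(318,269),.013),('cupb',(188,297),.013),('cupc',(65,291),.013)]: print(nm,ray(c,u,z).round(4))
"
```

```text
t 3.025 [ 0.459  -0.1958  0.3062] [ 1.7996e+02 -1.0000e-02 -1.7986e+02] 0.08544913059178061 cam [ 0.3817 -0.1964  0.424 ] [-1.733e+01 -1.000e-02  9.007e+01]
F [[0.3456 0.2883 0.06  ]]
C [[ 0.4375 -0.0794  0.06  ]]
D [[0.453  0.0743 0.06  ]]
E [[0.4527 0.2303 0.06  ]]
cupa [[0.6128 0.2808 0.013 ]]
cupb [[0.6586 0.0953 0.013 ]]
cupc [[ 0.6489 -0.0808  0.013 ]]
```

View pics/w3.png

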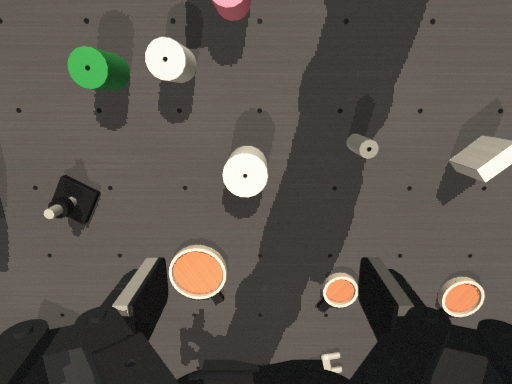

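The wrist view shows B's dot at (245,175), A's at (166,59), C's at (368,149) and green's at (87,68). The cups are at (198,271) for the largest, (340,290) for the smallest and (462,297).

```bash
python3 -c "
from h import *
import pickle
for nm in ['w2','w3']:
  c=pickle.load(open(nm+'.pkl','rb')); im=c['pixels']
  hsv=cv2.cvtColor(im,cv2.COLOR_BGR2HSV)
  m=((hsv[...,0]<20)&(hsv[...,1]>100)&(hsv[...,2]>90)).astype(np.uint8)
  k,l,s,ce=cv2.connectedComponentsWithStats(m)
  for i in range(1,k):
    if s[i,4]>200:
      ys,xs=np.where(l==i); P=ray(c,np.c_[xs,ys],.008)
      A=s[i,4]/ (1) # px
      ct,_=cv2.findContours((l==i).astype(np.uint8),0,cv2.CHAIN_APPROX_NONE); Q=ray(c,ct[0][:,0],.008)[:,:2].astype(np.float32)
      (x,y),r=cv2.minEnclosingCircle(Q); print(nm,ce[i].round(1),P.mean(0).round(4),'circ',round(x,4),round(y,4),'d',round(2*r*1000,1))
c=pickle.load(open('w3.pkl','rb'))
for nm,u in [('B',(245,175.5)),('A',(165.5,59)),('C',(368.5,149)),('green',(87.5,68))]: print(nm,ray(c,u,.06).round(4))
cv2.imwrite('pics/cB.png',cv2.resize(c['pixels'][20:220,50:400],(800,457),interpolation=cv2.INTER_CUBIC))
"
```

```text
w2 [317.7 269.6] [0.6166 0.2815 0.008 ] circ 0.6174 0.2812 d 61.5
w2 [ 64. 291.] [ 0.6523 -0.0857  0.008 ] circ 0.6518 -0.0852 d 41.2
w2 [187.8 298. ] [0.6636 0.0936 0.008 ] circ 0.6637 0.0937 d 51.0
w3 [197.4 272.5] [ 0.6226 -0.289   0.008 ] circ 0.6236 -0.2889 d 71.3
w3 [340.1 290.8] [ 0.6522 -0.0834  0.008 ] circ 0.6517 -0.0836 d 41.2
w3 [461.9 297.7] [0.6636 0.0957 0.008 ] circ 0.6635 0.0957 d 50.7
B [[ 0.4682 -0.2162  0.06  ]]
A [[ 0.3459 -0.2958  0.06  ]]
C [[ 0.4379 -0.0789  0.06  ]]
green [[ 0.3546 -0.3771  0.06  ]]
```

View pics/cB.png

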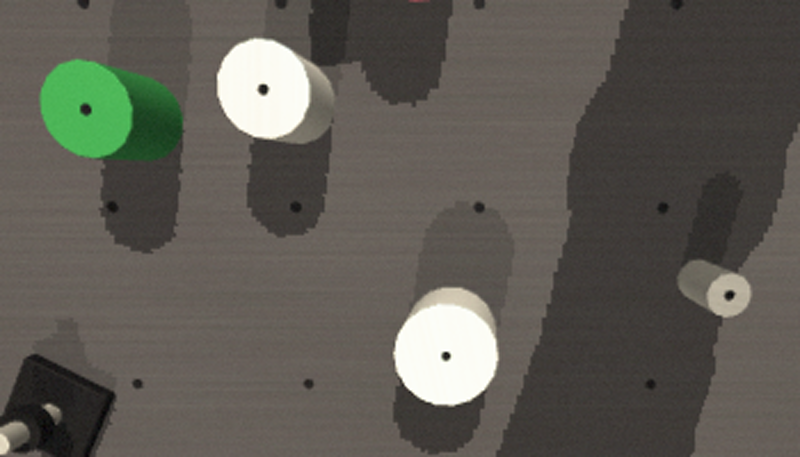

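The cup floors measure 71, 61.5, 51 and 41 mm, which confirms which cup is which. Now I'll grasp B, the 52.

Emit:
servo_tool([
  {"dx":0.9,"dy":-1.8,"dz":-5,"ax":0,"ay":0,"az":0,"claw":1},
  {"dx":0.9,"dy":-1.8,"dz":-11,"ax":0,"ay":0,"az":0,"claw":1},
  {"dx":0.9,"dy":-1.8,"dz":-16,"ax":0,"ay":0,"az":0,"claw":1},
  {"dx":0.9,"dy":-1.8,"dz":-19,"ax":0,"ay":0,"az":0,"claw":1},
  {"dx":0.9,"dy":-1.8,"dz":-22,"ax":0,"ay":0,"az":0,"claw":1},
  {"dx":0.9,"dy":-1.8,"dz":-24.5,"ax":0,"ay":0,"az":0,"claw":1},
  {"dx":0.9,"dy":-1.8,"dz":-26.2,"ax":0,"ay":0,"az":0,"claw":1},
  {"dx":0.9,"dy":-1.8,"dz":-26.2,"ax":0,"ay":0,"az":0,"claw":1},
  {"dx":0.9,"dy":-1.8,"dz":-26.2,"ax":0,"ay":0,"az":0,"claw":1},
  {"dx":0.9,"dy":-1.8,"dz":-26.2,"ax":0,"ay":0,"az":0,"claw":0.5},
  {"dx":0.9,"dy":-1.8,"dz":-26.2,"ax":0,"ay":0,"az":0,"claw":0.3},
  {"dx":0.9,"dy":-1.8,"dz":-26.2,"ax":0,"ay":0,"az":0,"claw":0.3},
  {"dx":0.9,"dy":-1.8,"dz":-26.2,"ax":0,"ay":0,"az":0,"claw":0.3},
  {"dx":0.9,"dy":-1.8,"dz":-26.2,"ax":0,"ay":0,"az":0,"claw":0.3},
  {"dx":0.9,"dy":-1.8,"dz":-26.2,"ax":0,"ay":0,"az":0,"claw":0.3},
], force=60)

```text
t: 4.9
eef_pos: [0.4683, -0.2161, 0.0453]
tool_rot: [-180.0, 0.1, 180.0]
force: [-0.5, 0.0, 6.7]
finger_gap: 0.0511
```

```bash
python3 -c "
from h import *
snap('w4')"
```

```text
t 4.95 [ 0.4683 -0.2161  0.0453] [-1.8000e+02  1.0000e-01  1.7995e+02] 0.05104255465938863 cam [ 0.3909 -0.2161  0.163 ] [-1.745e+01  4.000e-02  8.994e+01]
```

View pics/w4.png

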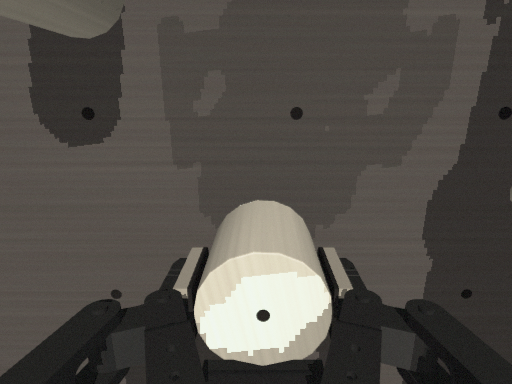

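Dot at (263,315); the gap is 51 mm, so the cylinder is gripped. I'll check its offset in the hand.

```bash
python3 -c "
from h import *
import pickle
c=pickle.load(open('w4.pkl','rb')); print(ray(c,(263,315),.06))"
```

```text
[[ 0.46847667 -0.21616039  0.06      ]]
```

Emit:
servo_tool([
  {"dx":0,"dy":0,"dz":2,"ax":0,"ay":0,"az":0,"claw":0.3},
  {"dx":0,"dy":0,"dz":6,"ax":0,"ay":0,"az":0,"claw":0.3},
  {"dx":4,"dy":-1.9,"dz":7,"ax":0,"ay":0,"az":0,"claw":0.3},
  {"dx":8,"dy":-3.8,"dz":7,"ax":0,"ay":0,"az":0,"claw":0.3},
  {"dx":12,"dy":-5.6,"dz":7,"ax":0,"ay":0,"az":0,"claw":0.3},
  {"dx":15.5,"dy":-7.3,"dz":7,"ax":0,"ay":0,"az":0,"claw":0.3},
  {"dx":15.5,"dy":-7.3,"dz":7,"ax":0,"ay":0,"az":0,"claw":0.3},
  {"dx":15.5,"dy":-7.3,"dz":7,"ax":0,"ay":0,"az":0,"claw":0.3},
])

```text
t: 5.95
eef_pos: [0.6211, -0.2885, 0.1131]
tool_rot: [179.9, -0.2, 179.9]
force: [-0.1, 0.7, -2.3]
finger_gap: 0.0509
```

```bash
python3 -c "
from h import *
c=snap('w5'); b=snap('d5','side')
cv2.imwrite('pics/d5c.png',cv2.resize(b['pixels'][160:310,250:420],(680,600),interpolation=cv2.INTER_CUBIC))"
```

```text
t 6.0 [ 0.6211 -0.2884  0.1136] [ 1.7994e+02 -1.2000e-01  1.7993e+02] 0.05118908791247034 cam [ 0.5443 -0.2886  0.2312] [-1.719e+01 -1.000e-02  8.991e+01]
t 6.05 [ 0.6213 -0.2883  0.114 ] [ 1.7994e+02 -7.0000e-02  1.7993e+02] 0.05108387208832771 cam [-0.018  -0.8064  1.2548] [ 37.87  -0.39 -30.93]
```

View pics/w5.png

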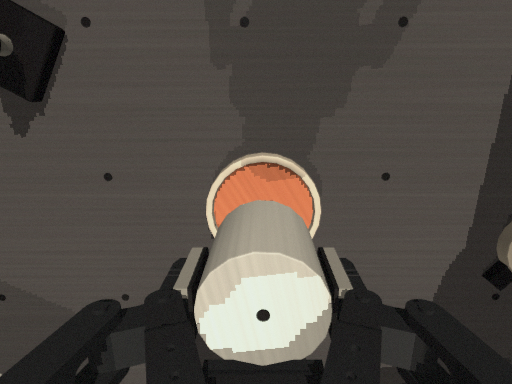

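View pics/d5c.png

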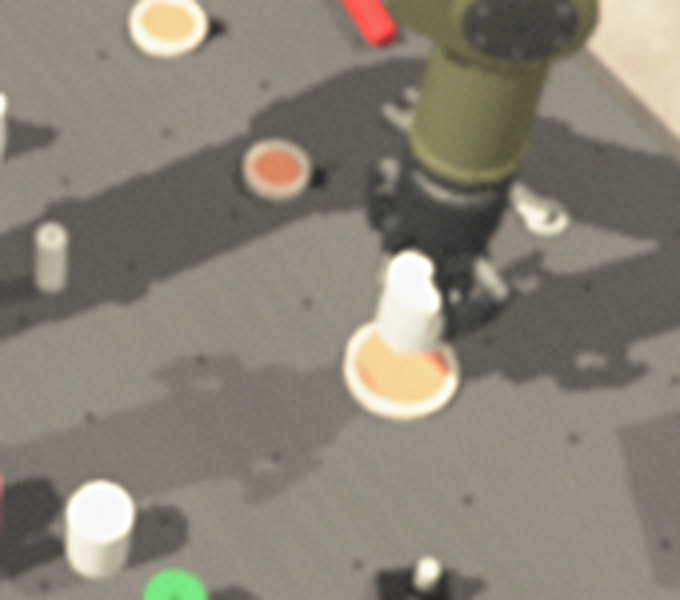

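The cylinder (dot at column 263) is centred on the cup (column 264). I'll lower it and release.

Emit:
servo_tool([
  {"dx":0,"dy":0,"dz":-2.5,"ax":0,"ay":0,"az":0,"claw":0.3},
  {"dx":0,"dy":0,"dz":-4.5,"ax":0,"ay":0,"az":0,"claw":0.3},
  {"dx":0,"dy":0,"dz":-5.6,"ax":0,"ay":0,"az":0,"claw":0.3},
  {"dx":0,"dy":0,"dz":-6.1,"ax":0,"ay":0,"az":0,"claw":0.3},
  {"dx":0,"dy":0,"dz":-6.15,"ax":0,"ay":0,"az":0,"claw":0.3},
  {"dx":0,"dy":0,"dz":-6.15,"ax":0,"ay":0,"az":0,"claw":0.3},
  {"dx":0,"dy":0,"dz":-6.15,"ax":0,"ay":0,"az":0,"claw":0.6},
  {"dx":0,"dy":0,"dz":-6.15,"ax":0,"ay":0,"az":0,"claw":0.8},
  {"dx":0,"dy":0,"dz":-6.15,"ax":0,"ay":0,"az":0,"claw":1},
  {"dx":0,"dy":0,"dz":-6.15,"ax":0,"ay":0,"az":0,"claw":1},
  {"dx":0,"dy":0,"dz":-6.15,"ax":0,"ay":0,"az":0,"claw":1},
])

```text
t: 7.42
eef_pos: [0.6226, -0.2888, 0.0529]
tool_rot: [-180.0, 0.0, 180.0]
force: [-0.1, 0.4, -0.3]
finger_gap: 0.0851
```

```bash
python3 -c "
from h import *
c=snap('w6')"
```

```text
t 7.475 [ 0.6225 -0.2888  0.0529] [1.8000e+02 1.0000e-02 1.7997e+02] 0.0850233906316869 cam [ 0.5454 -0.2889  0.1707] [-1.736e+01  4.000e-02  8.994e+01]
```

View pics/w6.png

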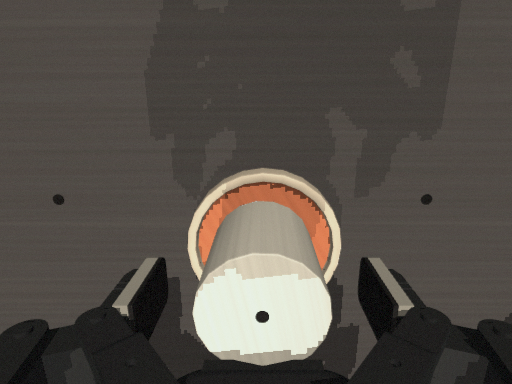

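The 52 stands in its cup, dot at (262,317). I'll raise and turn toward A (the 42), with the jaws set to stay clear of green and pink.

Emit:
servo_tool([
  {"dx":0,"dy":0,"dz":5,"ax":0,"ay":0,"az":0,"claw":1},
  {"dx":0,"dy":0,"dz":11,"ax":0,"ay":0,"az":0,"claw":1},
  {"dx":-5,"dy":-0.2,"dz":12,"ax":0,"ay":0,"az":-10,"claw":1},
  {"dx":-11,"dy":-0.3,"dz":12,"ax":0,"ay":0,"az":-20,"claw":1},
  {"dx":-17,"dy":-0.5,"dz":12,"ax":0,"ay":0,"az":-30,"claw":1},
  {"dx":-22,"dy":-0.7,"dz":12,"ax":0,"ay":0,"az":-40,"claw":1},
  {"dx":-26,"dy":-0.7,"dz":12,"ax":0,"ay":0,"az":-50,"claw":1},
  {"dx":-27.7,"dy":-0.7,"dz":12,"ax":0,"ay":0,"az":-60,"claw":1},
  {"dx":-27.7,"dy":-0.7,"dz":12,"ax":0,"ay":0,"az":-65,"claw":1},
  {"dx":-27.7,"dy":-0.7,"dz":12,"ax":0,"ay":0,"az":-65,"claw":1},
  {"dx":-27.7,"dy":-0.7,"dz":12,"ax":0,"ay":0,"az":-65,"claw":1},
])

```text
t: 8.85
eef_pos: [0.3456, -0.2959, 0.1729]
tool_rot: [180.0, 0.0, 115.0]
force: [-0.5, -0.2, 0.1]
finger_gap: 0.0854
```

```bash
python3 -c "
from h import *
c=snap('w7');print(observe()['joint_pos'].round(1))"
```

```text
t 8.9 [ 0.3456 -0.2959  0.1729] [-1.7998e+02  1.0000e-02  1.1503e+02] 0.08537798753730022 cam [ 0.3124 -0.2269  0.2907] [-17.41   0.03  25.02]
[-21.3  -6.6  56.4 117.4   6.1  66.4  57.5]
```

View pics/w7.png

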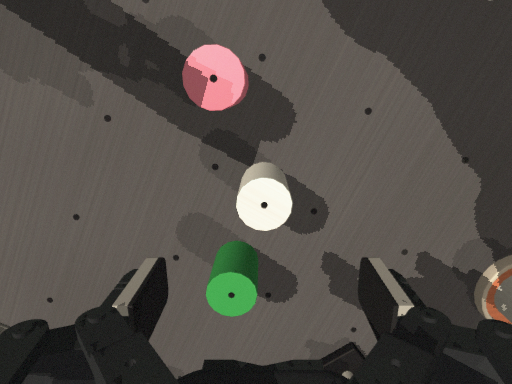

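The white target's dot is at (264,205). Green is at (231,295) and pink at (213,78), both off the jaw line.

```bash
python3 -c "
from h import *
import pickle
c=pickle.load(open('w7.pkl','rb')); print(ray(c,[(264,205),(231,295),(213,78)],.06), proj(c,[.346,-.296,.06]))"
```

```text
[[ 0.34598195 -0.2966791   0.06      ]
 [ 0.35437157 -0.37764444  0.06      ]
 [ 0.27800682 -0.23087627  0.06      ]] [[264.41146114 204.22103536]]
```

Emit:
servo_tool([
  {"dx":0,"dy":0,"dz":-3,"ax":0,"ay":0,"az":0,"claw":1},
  {"dx":0,"dy":0,"dz":-6,"ax":0,"ay":0,"az":0,"claw":1},
  {"dx":0,"dy":0,"dz":-9,"ax":0,"ay":0,"az":0,"claw":1},
  {"dx":0,"dy":0,"dz":-11.5,"ax":0,"ay":0,"az":0,"claw":1},
  {"dx":0,"dy":0,"dz":-12.8,"ax":0,"ay":0,"az":0,"claw":1},
  {"dx":0,"dy":0,"dz":-12.8,"ax":0,"ay":0,"az":0,"claw":1},
  {"dx":0,"dy":0,"dz":-12.8,"ax":0,"ay":0,"az":0,"claw":1},
  {"dx":0,"dy":0,"dz":-12.8,"ax":0,"ay":0,"az":0,"claw":0.4},
  {"dx":0,"dy":0,"dz":-12.8,"ax":0,"ay":0,"az":0,"claw":0.2},
  {"dx":0,"dy":0,"dz":-12.8,"ax":0,"ay":0,"az":0,"claw":0.2},
  {"dx":0,"dy":0,"dz":-12.8,"ax":0,"ay":0,"az":0,"claw":0.2},
  {"dx":0,"dy":0,"dz":-12.8,"ax":0,"ay":0,"az":0,"claw":0.2},
  {"dx":0,"dy":0,"dz":-12.8,"ax":0,"ay":0,"az":0,"claw":0.2},
], force=60)

```text
t: 10.52
eef_pos: [0.346, -0.2959, 0.0455]
tool_rot: [179.9, 0.0, 115.0]
force: [-1.4, 2.0, 6.1]
finger_gap: 0.0413
```

```bash
python3 -c "
from h import *
c=snap('w8');print(observe()['joint_pos'].round(1))"
```

```text
t 10.575 [ 0.3461 -0.2959  0.0455] [1.7994e+02 1.0000e-02 1.1497e+02] 0.040826194623613796 cam [ 0.3128 -0.2269  0.1633] [-17.41  -0.03  24.95]
[-17.   12.2  58.8 124.2 -13.7  50.2  75. ]
```

View pics/w8.png

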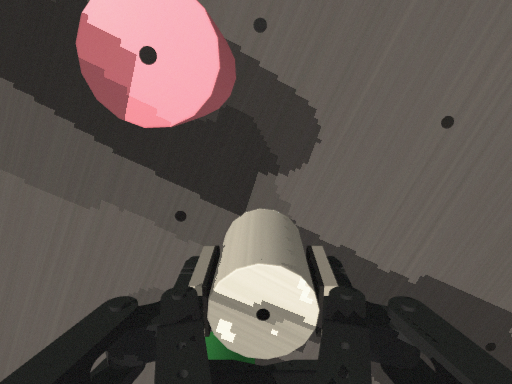

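The 42 is gripped, gap 41 mm, dot at (263,314). I'll carry it high to cup42.

Emit:
servo_tool([
  {"dx":0,"dy":0,"dz":2.5,"ax":0,"ay":0,"az":0,"claw":0.2},
  {"dx":0,"dy":0,"dz":7,"ax":0,"ay":0,"az":0,"claw":0.2},
  {"dx":1,"dy":1.5,"dz":11,"ax":0,"ay":0,"az":5,"claw":0.2},
  {"dx":4,"dy":5,"dz":13,"ax":0,"ay":0,"az":12,"claw":0.2},
  {"dx":7,"dy":9.5,"dz":13,"ax":0,"ay":0,"az":20,"claw":0.2},
  {"dx":9.5,"dy":14.5,"dz":13,"ax":0,"ay":0,"az":28,"claw":0.2},
  {"dx":12,"dy":19.5,"dz":13,"ax":0,"ay":0,"az":36,"claw":0.2},
  {"dx":14.5,"dy":25,"dz":13,"ax":0,"ay":0,"az":44,"claw":0.2},
  {"dx":17,"dy":30.5,"dz":13,"ax":0,"ay":0,"az":52,"claw":0.2},
  {"dx":19.5,"dy":36,"dz":13,"ax":0,"ay":0,"az":60,"claw":0.2},
  {"dx":21.5,"dy":41.5,"dz":13,"ax":0,"ay":0,"az":65,"claw":0.2},
  {"dx":23.5,"dy":47,"dz":13,"ax":0,"ay":0,"az":65,"claw":0.2},
  {"dx":25.5,"dy":52.5,"dz":12,"ax":0,"ay":0,"az":65,"claw":0.2},
  {"dx":27.1,"dy":56.5,"dz":9,"ax":0,"ay":0,"az":65,"claw":0.2},
  {"dx":27.1,"dy":57.7,"dz":6,"ax":0,"ay":0,"az":65,"claw":0.2},
  {"dx":27.1,"dy":57.7,"dz":6,"ax":0,"ay":0,"az":65,"claw":0.2},
  {"dx":27.1,"dy":57.7,"dz":6,"ax":0,"ay":0,"az":65,"claw":0.2},
])

```text
t: 12.7
eef_pos: [0.6171, 0.2797, 0.1057]
tool_rot: [-180.0, 0.1, 179.9]
force: [0.9, -0.3, -2.6]
finger_gap: 0.0409
```

```bash
python3 -c "
from h import *
c=snap('w9');print(observe()['joint_pos'].round(1))"
```

```text
t 12.75 [0.6176 0.2796 0.1065] [1.7999e+02 1.2000e-01 1.7984e+02] 0.04083051680015346 cam [0.5398 0.2798 0.2234] [-1.740e+01  8.000e-02  8.986e+01]
[-51.9  30.7  34.1  89.5 -18.3  65.3  76.1]
```

View pics/w9.png

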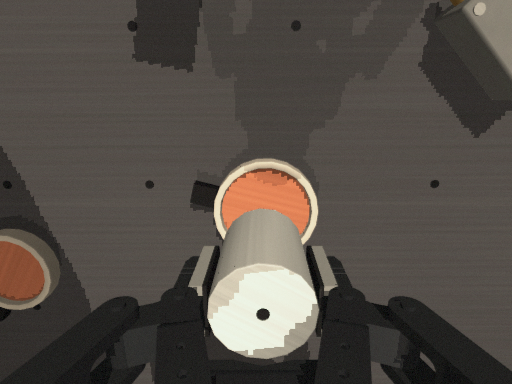

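The cup centre is at column 266 and the cylinder at 263, a 1 mm correction. I'll lower and release.

Emit:
servo_tool([
  {"dx":0,"dy":0.1,"dz":-2,"ax":0,"ay":0,"az":0,"claw":0.2},
  {"dx":0,"dy":0.1,"dz":-3.7,"ax":0,"ay":0,"az":0,"claw":0.2},
  {"dx":0,"dy":0.1,"dz":-4.7,"ax":0,"ay":0,"az":0,"claw":0.2},
  {"dx":0,"dy":0.1,"dz":-5.1,"ax":0,"ay":0,"az":0,"claw":0.2},
  {"dx":0,"dy":0.1,"dz":-5.15,"ax":0,"ay":0,"az":0,"claw":0.2},
  {"dx":0,"dy":0.1,"dz":-5.15,"ax":0,"ay":0,"az":0,"claw":0.2},
  {"dx":0,"dy":0.1,"dz":-5.15,"ax":0,"ay":0,"az":0,"claw":0.5},
  {"dx":0,"dy":0.1,"dz":-5.15,"ax":0,"ay":0,"az":0,"claw":0.7},
  {"dx":0,"dy":0.1,"dz":-5.15,"ax":0,"ay":0,"az":0,"claw":1},
  {"dx":0,"dy":0.1,"dz":-5.15,"ax":0,"ay":0,"az":0,"claw":1},
  {"dx":0,"dy":0.1,"dz":-5.15,"ax":0,"ay":0,"az":0,"claw":1},
])

```text
t: 14.12
eef_pos: [0.6165, 0.2822, 0.0534]
tool_rot: [180.0, 0.0, 180.0]
force: [-0.1, -0.1, 0.9]
finger_gap: 0.0849
```

```bash
python3 -c "
from h import *
c=snap('w10')"
```

```text
t 14.175 [0.6165 0.2822 0.0533] [179.99   0.   179.96] 0.0856063516636451 cam [0.5393 0.2822 0.1712] [-1.736e+01  3.000e-02  8.994e+01]
```

View pics/w10.png

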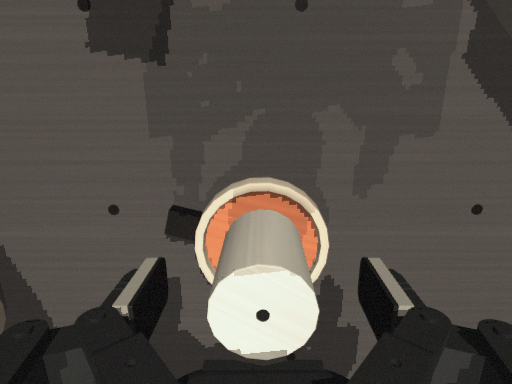

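The 42 stands in its cup, dot at (262,315). Next is F, the 32.

Emit:
servo_tool([
  {"dx":0,"dy":0,"dz":5,"ax":0,"ay":0,"az":0,"claw":1},
  {"dx":0,"dy":0,"dz":11,"ax":0,"ay":0,"az":0,"claw":1},
  {"dx":-5,"dy":0.3,"dz":12,"ax":0,"ay":0,"az":-8,"claw":1},
  {"dx":-11,"dy":0.6,"dz":12,"ax":0,"ay":0,"az":-16,"claw":1},
  {"dx":-17,"dy":0.6,"dz":12,"ax":0,"ay":0,"az":-24,"claw":1},
  {"dx":-22,"dy":0.6,"dz":12,"ax":0,"ay":0,"az":-32,"claw":1},
  {"dx":-26,"dy":0.6,"dz":12,"ax":0,"ay":0,"az":-40,"claw":1},
  {"dx":-27.1,"dy":0.6,"dz":10,"ax":0,"ay":0,"az":-40,"claw":1},
  {"dx":-27.1,"dy":0.6,"dz":10,"ax":0,"ay":0,"az":-40,"claw":1},
  {"dx":-27.1,"dy":0.6,"dz":10,"ax":0,"ay":0,"az":-40,"claw":1},
])

```text
t: 15.42
eef_pos: [0.3466, 0.2882, 0.154]
tool_rot: [179.9, 0.0, 139.9]
force: [-0.2, -0.7, 0.1]
finger_gap: 0.0855
```

```bash
python3 -c "
from h import *
c=snap('w11');print(observe()['joint_pos'].round(1)); print(proj(c,[.3455,.288,.06]))"
```

```text
t 15.475 [0.3468 0.2882 0.1541] [1.7992e+02 4.0000e-02 1.3988e+02] 0.08522719500069184 cam [0.2872 0.3372 0.2718] [-1.741e+01 -3.000e-02  4.989e+01]
[-81.2  -3.1  37.5 118.8   2.1  63.6   5.2]
[[262.3890931  212.15650218]]
```

View pics/w11.png

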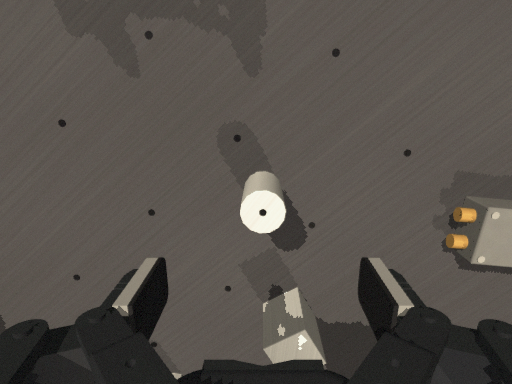

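F's dot at (263,212) matches the prediction, and the jaws are clear of the square block at (293,330).

Emit:
servo_tool([
  {"dx":0,"dy":0,"dz":-3,"ax":0,"ay":0,"az":0,"claw":1},
  {"dx":0,"dy":0,"dz":-6,"ax":0,"ay":0,"az":0,"claw":1},
  {"dx":0,"dy":0,"dz":-9,"ax":0,"ay":0,"az":0,"claw":1},
  {"dx":0,"dy":0,"dz":-10.8,"ax":0,"ay":0,"az":0,"claw":1},
  {"dx":0,"dy":0,"dz":-10.8,"ax":0,"ay":0,"az":0,"claw":1},
  {"dx":0,"dy":0,"dz":-10.8,"ax":0,"ay":0,"az":0,"claw":1},
  {"dx":0,"dy":0,"dz":-10.8,"ax":0,"ay":0,"az":0,"claw":0.5},
  {"dx":0,"dy":0,"dz":-10.8,"ax":0,"ay":0,"az":0,"claw":0.15},
  {"dx":0,"dy":0,"dz":-10.8,"ax":0,"ay":0,"az":0,"claw":0.15},
  {"dx":0,"dy":0,"dz":-10.8,"ax":0,"ay":0,"az":0,"claw":0.15},
  {"dx":0,"dy":0,"dz":-10.8,"ax":0,"ay":0,"az":0,"claw":0.15},
  {"dx":0,"dy":0,"dz":-10.8,"ax":0,"ay":0,"az":0,"claw":0.15},
], force=50)

```text
t: 16.98
eef_pos: [0.3457, 0.2885, 0.0459]
tool_rot: [180.0, -0.0, 140.0]
force: [-0.4, -0.1, 5.8]
finger_gap: 0.0308
```

```bash
python3 -c "
from h import *
c=snap('w12');print(observe()['joint_pos'].round(1))"
```

```text
t 17.025 [0.3457 0.2885 0.0459] [ 1.7997e+02 -2.0000e-02  1.3997e+02] 0.03075926321124084 cam [0.2864 0.3374 0.1637] [-17.36   0.    49.95]
[-79.6   8.   38.6 124.4  -6.6  49.5  12.9]
```

View pics/w12.png

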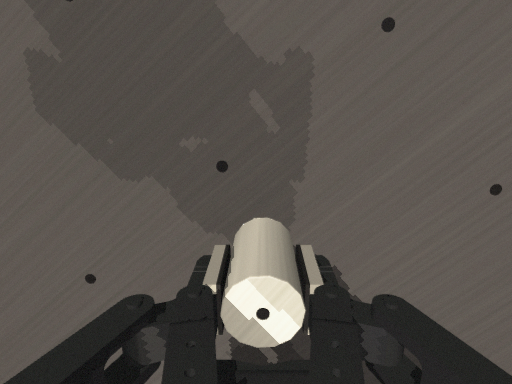

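The 32 is gripped, gap 31 mm, dot at (263,313). I'll carry it to cup32.

Emit:
servo_tool([
  {"dx":0,"dy":0,"dz":2.5,"ax":0,"ay":0,"az":0,"claw":0.15},
  {"dx":0,"dy":0,"dz":7.5,"ax":0,"ay":0,"az":0,"claw":0.15},
  {"dx":1,"dy":-0.6,"dz":12,"ax":0,"ay":0,"az":3,"claw":0.15},
  {"dx":5,"dy":-3,"dz":13,"ax":0,"ay":0,"az":10,"claw":0.15},
  {"dx":10,"dy":-6,"dz":13,"ax":0,"ay":0,"az":18,"claw":0.15},
  {"dx":15,"dy":-9,"dz":13,"ax":0,"ay":0,"az":26,"claw":0.15},
  {"dx":20,"dy":-12,"dz":13,"ax":0,"ay":0,"az":34,"claw":0.15},
  {"dx":25,"dy":-15,"dz":12,"ax":0,"ay":0,"az":40,"claw":0.15},
  {"dx":29.5,"dy":-18,"dz":9,"ax":0,"ay":0,"az":40,"claw":0.15},
  {"dx":31.8,"dy":-19.3,"dz":6,"ax":0,"ay":0,"az":40,"claw":0.15},
  {"dx":31.8,"dy":-19.3,"dz":6,"ax":0,"ay":0,"az":40,"claw":0.15},
  {"dx":31.8,"dy":-19.3,"dz":6,"ax":0,"ay":0,"az":40,"claw":0.15},
  {"dx":31.8,"dy":-19.3,"dz":6,"ax":0,"ay":0,"az":40,"claw":0.15},
])

```text
t: 18.65
eef_pos: [0.6635, 0.0971, 0.1068]
tool_rot: [179.9, 0.1, -179.9]
force: [0.5, -0.7, -0.3]
finger_gap: 0.0306
```

```bash
python3 -c "
from h import *
c=snap('w13')"
```

```text
t 18.7 [0.6635 0.0971 0.107 ] [ 1.7987e+02  1.2000e-01 -1.7991e+02] 0.03122225028711171 cam [0.5861 0.0966 0.2245] [-1.745e+01 -8.000e-02  9.006e+01]
```

View pics/w13.png

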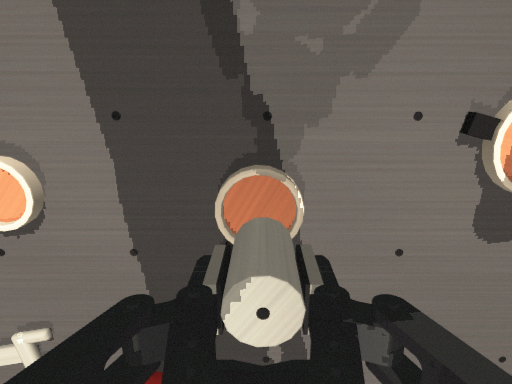

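The cup is at column 260 and the cylinder at 263. I'll shift 1 mm, lower and release.

Emit:
servo_tool([
  {"dx":0,"dy":-0.1,"dz":-2,"ax":0,"ay":0,"az":0,"claw":0.15},
  {"dx":0,"dy":-0.1,"dz":-3.7,"ax":0,"ay":0,"az":0,"claw":0.15},
  {"dx":0,"dy":-0.1,"dz":-4.7,"ax":0,"ay":0,"az":0,"claw":0.15},
  {"dx":0,"dy":-0.1,"dz":-5.1,"ax":0,"ay":0,"az":0,"claw":0.15},
  {"dx":0,"dy":-0.1,"dz":-5.15,"ax":0,"ay":0,"az":0,"claw":0.15},
  {"dx":0,"dy":-0.1,"dz":-5.15,"ax":0,"ay":0,"az":0,"claw":0.15},
  {"dx":0,"dy":-0.1,"dz":-5.15,"ax":0,"ay":0,"az":0,"claw":0.4},
  {"dx":0,"dy":-0.1,"dz":-5.15,"ax":0,"ay":0,"az":0,"claw":0.6},
  {"dx":0,"dy":-0.1,"dz":-5.15,"ax":0,"ay":0,"az":0,"claw":1},
  {"dx":0,"dy":-0.1,"dz":-5.15,"ax":0,"ay":0,"az":0,"claw":1},
  {"dx":0,"dy":-0.1,"dz":-5.15,"ax":0,"ay":0,"az":0,"claw":1},
  {"dx":0,"dy":-0.1,"dz":-5.15,"ax":0,"ay":0,"az":0,"claw":1},
])

```text
t: 20.2
eef_pos: [0.6635, 0.0942, 0.0538]
tool_rot: [180.0, 0.0, 180.0]
force: [-0.7, 0.0, 0.8]
finger_gap: 0.0852
```

```bash
python3 -c "
from h import *
c=snap('w14')"
```

```text
t 20.25 [0.6635 0.0942 0.0538] [180.    -0.   179.96] 0.0854549778925266 cam [0.5863 0.0942 0.1717] [-1.735e+01  3.000e-02  8.994e+01]
```

View pics/w14.png

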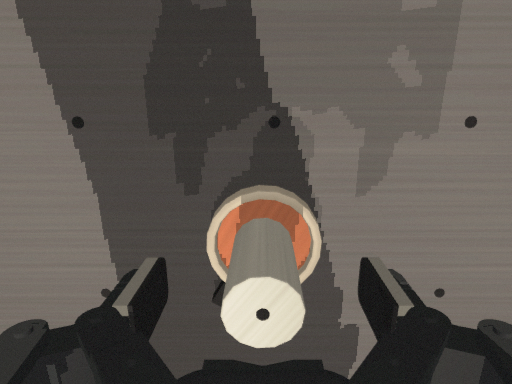

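The 32 stands in its cup, dot at (263,314). Next is C, the 22.

Emit:
servo_tool([
  {"dx":0,"dy":0,"dz":5,"ax":0,"ay":0,"az":0,"claw":1},
  {"dx":0,"dy":0,"dz":11,"ax":0,"ay":0,"az":0,"claw":1},
  {"dx":-4,"dy":-3,"dz":12,"ax":0,"ay":0,"az":0,"claw":1},
  {"dx":-8.5,"dy":-6.5,"dz":12,"ax":0,"ay":0,"az":0,"claw":1},
  {"dx":-13,"dy":-10,"dz":12,"ax":0,"ay":0,"az":0,"claw":1},
  {"dx":-17.5,"dy":-13.5,"dz":12,"ax":0,"ay":0,"az":0,"claw":1},
  {"dx":-21.5,"dy":-16.5,"dz":11,"ax":0,"ay":0,"az":0,"claw":1},
  {"dx":-22.6,"dy":-17.3,"dz":10,"ax":0,"ay":0,"az":0,"claw":1},
  {"dx":-22.6,"dy":-17.3,"dz":10,"ax":0,"ay":0,"az":0,"claw":1},
  {"dx":-22.6,"dy":-17.3,"dz":10,"ax":0,"ay":0,"az":0,"claw":1},
])

```text
t: 21.5
eef_pos: [0.4388, -0.0781, 0.1544]
tool_rot: [-179.9, 0.1, -180.0]
force: [-0.2, 0.5, -0.6]
finger_gap: 0.0855
```

```bash
python3 -c "
from h import *
c=snap('w15');print(observe()['joint_pos'].round(1)); print(proj(c,[.4378,-.079,.06]))"
```

```text
t 21.55 [ 0.4389 -0.0782  0.1544] [-1.7991e+02  6.0000e-02 -1.7997e+02] 0.08533238496489126 cam [ 0.3615 -0.0781  0.2721] [-17.42   0.1   90.  ]
[-54.3  -7.5  58.6 119.8   7.2  64.2  91. ]
[[261.83364642 211.91254343]]
```

View pics/w15.png

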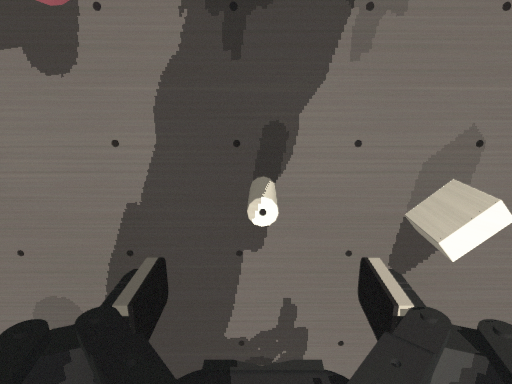

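C's dot is at (263,212), aligned, and the flat block at (455,220) is clear. I'll grasp it.

Emit:
servo_tool([
  {"dx":0,"dy":0,"dz":-3,"ax":0,"ay":0,"az":0,"claw":1},
  {"dx":0,"dy":0,"dz":-6,"ax":0,"ay":0,"az":0,"claw":1},
  {"dx":0,"dy":0,"dz":-9,"ax":0,"ay":0,"az":0,"claw":1},
  {"dx":0,"dy":0,"dz":-10.8,"ax":0,"ay":0,"az":0,"claw":1},
  {"dx":0,"dy":0,"dz":-10.8,"ax":0,"ay":0,"az":0,"claw":1},
  {"dx":0,"dy":0,"dz":-10.8,"ax":0,"ay":0,"az":0,"claw":1},
  {"dx":0,"dy":0,"dz":-10.8,"ax":0,"ay":0,"az":0,"claw":0.5},
  {"dx":0,"dy":0,"dz":-10.8,"ax":0,"ay":0,"az":0,"claw":0.35},
  {"dx":0,"dy":0,"dz":-10.8,"ax":0,"ay":0,"az":0,"claw":0.05},
  {"dx":0,"dy":0,"dz":-10.8,"ax":0,"ay":0,"az":0,"claw":0.05},
  {"dx":0,"dy":0,"dz":-10.8,"ax":0,"ay":0,"az":0,"claw":0.05},
  {"dx":0,"dy":0,"dz":-10.8,"ax":0,"ay":0,"az":0,"claw":0.05},
  {"dx":0,"dy":0,"dz":-10.8,"ax":0,"ay":0,"az":0,"claw":0.05},
], force=40)

```text
t: 23.18
eef_pos: [0.4377, -0.0787, 0.0462]
tool_rot: [180.0, 0.0, 180.0]
force: [-1.8, 0.6, 5.7]
finger_gap: 0.0208
```

```bash
python3 -c "
from h import *
c=snap('w16');print(observe()['joint_pos'].round(1))"
```

```text
t 23.225 [ 0.4377 -0.0787  0.0461] [1.7997e+02 1.0000e-02 1.7996e+02] 0.0207913578158307 cam [ 0.3605 -0.0788  0.164 ] [-1.736e+01  1.000e-02  8.994e+01]
[-51.3  11.   62.4 125.5 -12.7  50.1 109. ]
```

View pics/w16.png

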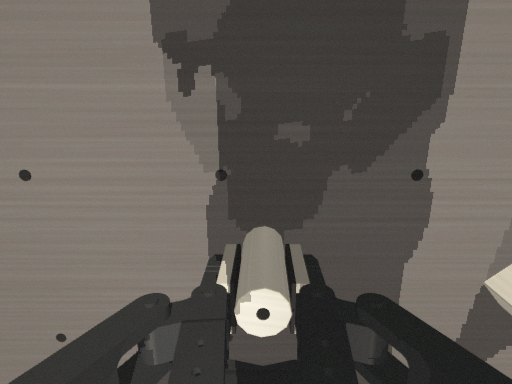

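The 22 is gripped, gap 21 mm, dot at (263,314). I'll carry it to cup22.

Emit:
servo_tool([
  {"dx":0,"dy":0,"dz":2.5,"ax":0,"ay":0,"az":0,"claw":0.05},
  {"dx":0,"dy":0,"dz":7,"ax":0,"ay":0,"az":0,"claw":0.05},
  {"dx":3,"dy":0,"dz":9,"ax":0,"ay":0,"az":0,"claw":0.05},
  {"dx":7.5,"dy":-0.2,"dz":9,"ax":0,"ay":0,"az":0,"claw":0.05},
  {"dx":12.5,"dy":-0.3,"dz":9,"ax":0,"ay":0,"az":0,"claw":0.05},
  {"dx":17,"dy":-0.4,"dz":8,"ax":0,"ay":0,"az":0,"claw":0.05},
  {"dx":20.5,"dy":-0.5,"dz":6.5,"ax":0,"ay":0,"az":0,"claw":0.05},
  {"dx":21.4,"dy":-0.5,"dz":6,"ax":0,"ay":0,"az":0,"claw":0.05},
  {"dx":21.4,"dy":-0.5,"dz":6,"ax":0,"ay":0,"az":0,"claw":0.05},
  {"dx":21.4,"dy":-0.5,"dz":6,"ax":0,"ay":0,"az":0,"claw":0.05},
])

```text
t: 24.48
eef_pos: [0.6506, -0.0841, 0.1064]
tool_rot: [180.0, 0.0, 179.9]
force: [0.8, -0.5, -0.6]
finger_gap: 0.021
```

```bash
python3 -c "
from h import *
c=snap('w17')"
```

```text
t 24.525 [ 0.6508 -0.084   0.1066] [1.7996e+02 3.0000e-02 1.7992e+02] 0.020877828071180025 cam [ 0.5734 -0.0841  0.2242] [-1.735e+01  1.000e-02  8.990e+01]
```

View pics/w17.png

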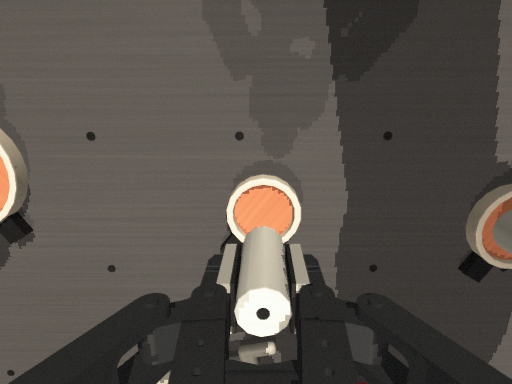

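The cylinder (column 263) is aligned with the cup (column 264). I'll lower, release and retreat upward.

Emit:
servo_tool([
  {"dx":0,"dy":0,"dz":-2,"ax":0,"ay":0,"az":0,"claw":0.05},
  {"dx":0,"dy":0,"dz":-3.7,"ax":0,"ay":0,"az":0,"claw":0.05},
  {"dx":0,"dy":0,"dz":-4.7,"ax":0,"ay":0,"az":0,"claw":0.05},
  {"dx":0,"dy":0,"dz":-5.1,"ax":0,"ay":0,"az":0,"claw":0.05},
  {"dx":0,"dy":0,"dz":-5.15,"ax":0,"ay":0,"az":0,"claw":0.05},
  {"dx":0,"dy":0,"dz":-5.15,"ax":0,"ay":0,"az":0,"claw":0.05},
  {"dx":0,"dy":0,"dz":-5.15,"ax":0,"ay":0,"az":0,"claw":0.3},
  {"dx":0,"dy":0,"dz":-5.15,"ax":0,"ay":0,"az":0,"claw":0.5},
  {"dx":0,"dy":0,"dz":-5.15,"ax":0,"ay":0,"az":0,"claw":1},
  {"dx":0,"dy":0,"dz":-5.15,"ax":0,"ay":0,"az":0,"claw":1},
  {"dx":0,"dy":0,"dz":-5.15,"ax":0,"ay":0,"az":0,"claw":1},
  {"dx":0,"dy":0,"dz":-5.15,"ax":0,"ay":0,"az":0,"claw":1},
  {"dx":0,"dy":0,"dz":0,"ax":0,"ay":0,"az":0,"claw":1},
  {"dx":-3,"dy":0,"dz":6,"ax":0,"ay":0,"az":0,"claw":1},
  {"dx":-8,"dy":0,"dz":12,"ax":0,"ay":0,"az":0,"claw":1},
  {"dx":-12,"dy":0,"dz":18,"ax":0,"ay":0,"az":0,"claw":1},
  {"dx":-15,"dy":0,"dz":24,"ax":0,"ay":0,"az":0,"claw":1},
  {"dx":-15,"dy":0,"dz":24,"ax":0,"ay":0,"az":0,"claw":1},
  {"dx":-15,"dy":0,"dz":24,"ax":0,"ay":0,"az":0,"claw":1},
])

```text
t: 26.9
eef_pos: [0.5019, -0.0844, 0.348]
tool_rot: [179.6, 0.3, 180.0]
force: [1.0, 0.2, -0.2]
finger_gap: 0.0858
```

```bash
python3 -c "
from h import *
c=snap('w18'); b=snap('s18','scene')
cv2.imwrite('pics/s18c.png',cv2.resize(b['pixels'][130:300,100:400],(800,453),interpolation=cv2.INTER_CUBIC))"
```

```text
t 26.95 [ 0.5017 -0.0837  0.3465] [ 1.7976e+02  1.5000e-01 -1.7998e+02] 0.08552954989114721 cam [ 0.4241 -0.0852  0.4655] [-17.65  -0.32  89.99]
t 27.0 [ 0.5015 -0.0834  0.3454] [ 1.7989e+02  2.0000e-02 -1.8000e+02] 0.08554218980937411 cam [1.3596 0.2522 0.7731] [ 52.57  -0.69 107.04]
```

View pics/w18.png

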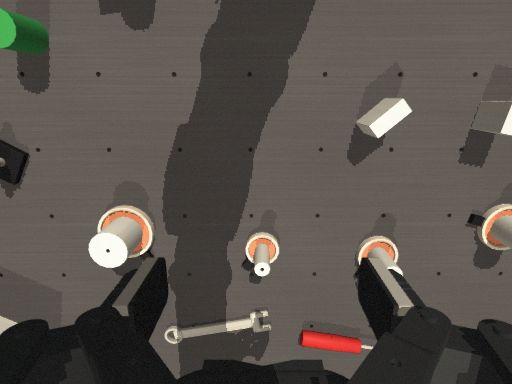

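View pics/s18c.png

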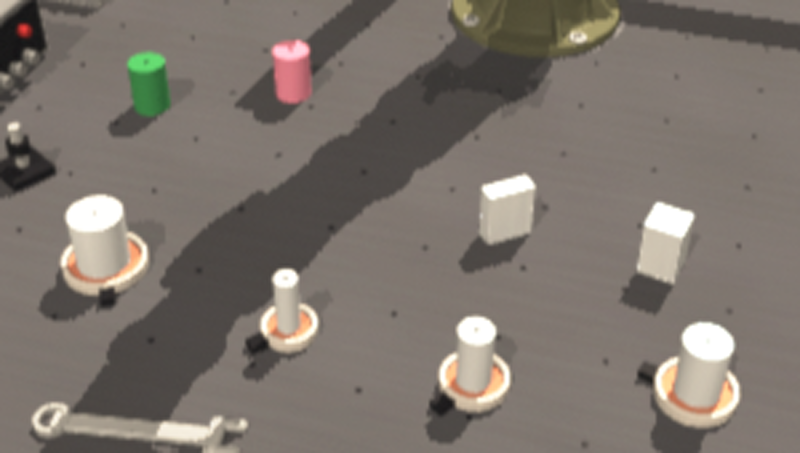

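All four cylinders stand upright in their matching cups. In the crop, the tops are at (96,212), (706,340), (476,332) and (286,278). The square and flat blocks, green and pink are at the same pixels as before.

```bash
python3 -c "
from rig import *
s=observe();print(s['t'],s['dq'].round(1)); print(hand_in())"
```

```text
27.0 [ 0.5  2.9 -0.1  0.9 -0.  -0.  -0. ]
the job is handed in; nothing more can be done
None
```

I loaded all four cylinders, one at a time in the order 52, 42, 32, 22 mm. Each was released before I fetched the next, and the job was handed in at about t = 27 s; the hand-in gave no verdict.

- **Result:** The last wrist and scene pictures show every cylinder upright in its matching cup. Floor diameters measured about 71, 61.5, 51 and 41 mm, which confirmed which cup was which. The square and flat blocks and the green and pink cylinders look unmoved, and the gripper was open and well clear.
- **Problems:** My first move call was refused for missing keys and moved nothing. The scene camera gave positions up to about 10 mm off the other two, so I relied on the wrist camera, which mostly agreed with the side camera. I did not measure how well each cylinder is centred after release beyond what the pictures show.

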